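# Lock the note pad in its screw press

### The job

Two small screw presses stand on the desk; one has the note pad under it, the other is empty. On the one with the note pad, screw the lever-headed axle in clockwise by its upright lever until it is snug, then fold the lever down fully closed into its cradle on the bridge, and let go. Do not touch the empty press.

Things in the scene. Friction and masses are not known exactly. Their poses are not given: they have to be found in the camera images.
- lever_pivot (a point): Point on the vertical axle of the press that holds the note pad, at the pin on which its lever folds; 102 mm above the desk when loose, 98 mm when snug. Turns with the axle: z up, x the level way the lever folds down, y along the pin. Lever: black bar 18 mm wide (y), 12 mm thick (x), at first upright, ending 62 mm above this point. Steel cheeks by its foot end 7 mm above this point.
- axle (a joint): Turn of that axle, rad: 0 loose, 1.3 snug (firm stop; the lever's folding side then faces along the bridge to the cradle). Grows clockwise seen from above; starts at 0 to 0.35. The axle sinks 3 mm per rad. Stays where left; friction about 0.06 N m.
- lever (a joint): Fold of that lever, rad: 0 upright, 1.55 fully closed (level, in the cradle; firm stop). Stays where left; friction about 0.1 N m, so it takes 2 to 4 N to push. When closed its upper face is 6 mm above the pivot.
- clamp: The press with the teal note pad (78 x 77 x 20 mm), fixed to the desk. Origin: centre of its underside; y along its bridge. Aluminium base 100 x 150 x 10 mm; bridge over it 32 mm wide, 142 mm long, top 73 mm above the desk. On the bridge, 50 mm from the axle towards -y, a forked cradle for the closed lever, its prongs ending 100 mm above the desk.
- spare_clamp: The empty press, alike in every part but without a note pad; origin at the centre of its underside. x across, y along its bridge. Not to be touched.

How it is judged:
On the way:
1. the axle is screwed in snug while its lever is still up (value of joint axle above 1.1 rad and value of joint lever below 0.5 rad), for 0.2 s.
At the end, for the whole second after the job is handed in: The axle of the press with the note pad is snug (turned beyond 1.1 of 1.3 rad) and its lever is folded closed (beyond 1.35 of 1.55 rad) (value of joint axle above 1.1 rad and value of joint lever above 1.35 rad); the robot touches nothing.
It fails at once if the empty press is touched (more than 1 N) (contact force between spare_clamp and the arm above 1 N or contact force between spare_clamp and the fingers above 1 N).
It also fails if it takes over 43 s, if anything falls off the work surface, if the arm or the gripper's body presses on something with over 40 N, if the wrist force passes 120 N, or if a joint passes its speed limit or range.

### The arm

A 6-joint arm with a two-finger parallel gripper is mounted at the origin on a cart in front of the work surface, level with it; the furniture and walls round the work are solid. World frame = base frame: x ahead of the robot, y to its left, z up, the work surface at z = 0. Lengths are in m, angles in rad, forces in N, time in s.
With the tool pointing down it reaches from about 0.3 to 0.75 m from the base axis. Payload 8.5 kg.
Tool frame: the origin (TCP) lies between the finger pads; the fingertips stand 8 mm ahead of it and the grasp point (between the pads) lies 11 mm behind it; x points along the fingers, z is the direction in which the jaws open and shut, and the axes are right-handed (so a half turn about x gives the same grasp; the last joint's range is limited). The gripper opens to 85 mm and grips with 20 to 120 N. Pads are 22 mm wide; open, the fingers measure 114 mm over their backs; the gripper's body (76 mm by 85 mm) begins 54 mm behind the grasp point. The pads swing forward as they close: fully open they stand 13 mm farther back than shut.
Start: joints at [-1.462, 0.381, 1.297, -0, 1.464, -0.215], TCP at [0.175, -0.521, 0.239] pointing down, gripper open.
Joint ranges: [-3.11, 3.11], [-0.89, 2.33], [0.22, 2.48], [-1.42, 4.56], [0.17, 2.85], [-2.88, 2.88]. Speed limits (rad/s): [2.39, 2.39, 3.14, 3.14, 3.14, 3.14].

### API

Orientations are given as a unit quaternion [w, x, y, z].
In Python, from station import sensors, cams, r gives the robot as it stands.
- The arm moves only by the tool play_rows, never from a script. Its argument "targets" is a list of rows, each an object with "travel": the shift along the tool's x, y, z in mm, a list of three; "twist": the turn, a rotation vector about the tool's x, y, z in rad, a list of three. In form: [{"travel": [x, y, z], "twist": [ax, ay, az]}, ...]. A call has 1 to 20 rows; each row shifts and turns the pose as measured when the row begins, along the tool's axes as they then stand; what a row does not reach is not made up. A row lasts 1/12 s, in which the tool goes at most 41.7 mm and 7.16 degrees, less where a joint would pass 70% of its speed; a pose out of reach is approached as far as the arm can. A call is refused whole if a number of a shift passes 41.7 or a number of a turn 0.125, either way. A call with a gripper value outside its range is refused whole. "claw" is the closure, from 0 (fully open) to 1 (shut), set as the call begins (left out, the last holds). The fingers move at their own pace and stop on an object; "force" is the grip in N (left out, the last holds). Time passes only in rows, so rows that do not move let the fingers close. It gives the time, the measured TCP pose, the force and the opening at its end, in the units of the state.
- sensors.read_state(): the state, without advancing time (a new reading comes with each control period).
- cams.read_camera(name): name is "side" or "top"; returns the picture (400x640x3 uint8, red, green, blue); there is no depth.
- cams.camera_info(name): a dict with "intrinsics" (3x3 intrinsics, pixels), "position" and "orientation" of the camera in the world. Camera axes: x right, y down, z forward; pixel columns grow to the right and rows downward; lengths in m; the calibration is good to about 2 mm. A picture is of the moment at which its call begins. camera_info takes no time and is no camera call.
- r.finish_job(): hands the job in, once; it reports no verdict.
The state is a dict: "time_s": time; "joint_pos": joint angles; "qvel": joint speeds; "joint_torque": joint torques, N m; "tool_pos": TCP position; "eef_rot": TCP orientation; "contact_force": force on the tool from outside, world axes, zero at the start; "wrist_torque": the same for the moment, N m; "width": finger opening in m.
Only numpy, scipy, OpenCV 4.12 (cv2) and the standard library are available. Lean on these libraries where they do the work, as an engineer would, in place of code of your own. Each camera call takes 0.05 s, during which the arm holds its last target. There are 200 camera calls.

## Working session

There is one attempt and no reset: what is moved stays moved. The work goes in short steps, Python scripts to look and compute and a tool call to move; the robot and the scene stay as the last step left them, time stands still between calls to the robot, and variables do not carry over. Pictures are saved under pics/ and viewed, about 8 in all and at most 12, crops included, and the job is handed in when it is done.

Besides the shell and the picture viewer there is one more tool, called in YAML: its name, and indented under it one key for each argument. play_rows: Moves the arm, as the interface text tells. Its arguments: {"type":"object","properties":{"targets":{"type":"array"},"claw":{"type":"number"},"force":{"type":"number"}},"required":["targets"]}

```bash
mkdir -p pics
python3 - <<'E'
from station import sensors,cams,r
import cv2
for n in("top","side"):
    im=cams.read_camera(n); cv2.imwrite(f"pics/{n}0.png",im[:,:,::-1]); print(n,cams.camera_info(n))
s=sensors.read_state();print(s)
E
```

```text
top {'intrinsics': array([[428.18740123,   0.        , 314.96382131],
       [  0.        , 428.18740123, 195.1781614 ],
       [  0.        ,   0.        ,   1.        ]]), 'position': array([0.46493108, 0.01034676, 0.93611365]), 'orientation': array([ 0.03962589, -0.69984998,  0.71243893, -0.03271945])}
side {'intrinsics': array([[489.54332621,   0.        , 312.15381388],
       [  0.        , 489.54332621, 203.55250476],
       [  0.        ,   0.        ,   1.        ]]), 'position': array([ 0.3322473 , -0.68361668,  0.62814103]), 'orientation': array([-0.44280932,  0.88253297, -0.14604937,  0.06103309])}
{'time_s': 0.1, 'joint_pos': array([-1.46228120e+00,  3.81142570e-01,  1.29815295e+00, -5.68535679e-05,
        1.46359619e+00, -2.15341548e-01]), 'qvel': array([ 7.53165986e-04, -5.82993413e-04, -3.86966775e-03, -7.84163734e-04,
       -8.56420410e-04, -4.29147486e-05]), 'joint_torque': array([ 4.65780657e-03, -4.49220622e+01, -2.31657243e+01, -9.71012037e-05,
        3.63885047e-03,  2.85042901e-06]), 'tool_pos': array([ 0.17495866, -0.52116782,  0.23877682]), 'eef_rot': array([ 0.57374924,  0.41317475,  0.57439289, -0.41251818]), 'contact_force': array([ 0.11987309, -0.33155371, -0.28042452]), 'wrist_torque': array([-0.0088821 , -0.02259889,  0.00084832]), 'width': 0.08529450562942702}
```

View pics/top0.png

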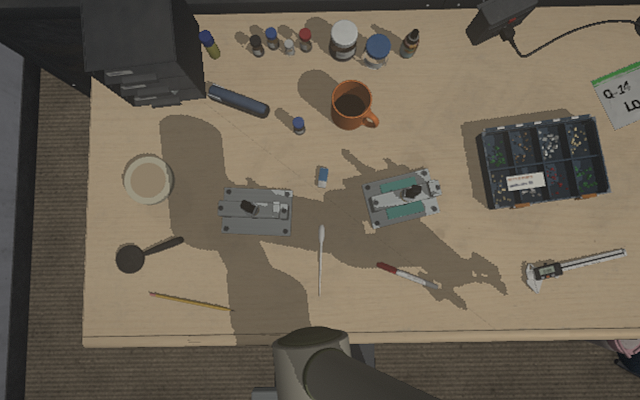

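View pics/side0.png

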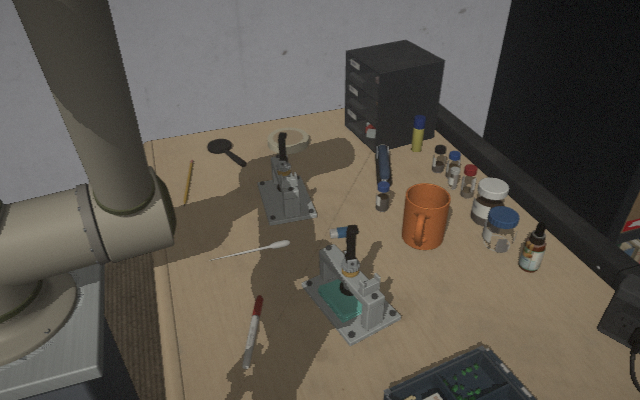

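The top view shows the padded press near (402,198), with its lever near (410,192) and its cradle to the right, near (433,188). The empty press is near (256,210). In the side view the target lever runs from (351,228) to (350,262). Next I'll zoom in.

```bash
cat > h.py <<'E'
import numpy as np,cv2
from scipy.spatial.transform import Rotation as R
from station import sensors,cams,r
def q(o): return R.from_quat([o[1],o[2],o[3],o[0]])
def ray(n,px):
    c=cams.camera_info(n); d=np.linalg.inv(c["intrinsics"])@[px[0],px[1],1]
    return c["position"],q(c["orientation"]).apply(d/np.linalg.norm(d))
def onz(n,px,z):
    p,d=ray(n,px); return p+d*(z-p[2])/d[2]
def proj(n,P):
    c=cams.camera_info(n); v=q(c["orientation"]).inv().apply(np.array(P)-c["position"]); v=c["intrinsics"]@v; return v[:2]/v[2]
E
python3 - <<'E'
from h import *
t=cv2.imread("pics/top0.png");s=cv2.imread("pics/side0.png")
a=cv2.resize(t[160:235,350:450],None,fx=4,fy=4,interpolation=cv2.INTER_CUBIC)
b=cv2.resize(s[215:345,295:405],None,fx=3.6,fy=3.6,interpolation=cv2.INTER_CUBIC)
H=max(a.shape[0],b.shape[0]);o=np.zeros((H,a.shape[1]+b.shape[1],3),np.uint8)
o[:a.shape[0],:a.shape[1]]=a;o[:b.shape[0],a.shape[1]:]=b
cv2.imwrite("pics/z0.png",o);print(o.shape)
E
```

```text
(468, 796, 3)
```

View pics/z0.png

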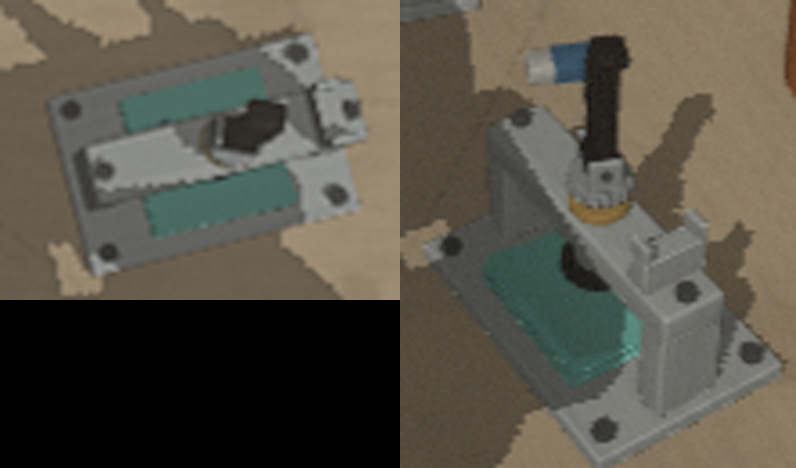

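Run:
```python
from h import *
Z=np.array([(72,110),(297,52),(338,194),(108,252)])/4+[350,160]
P=np.array([onz("top",p,.011) for p in Z]);print(P.round(4));c=P.mean(0)
d=(P[1]+P[2]-P[0]-P[3]);d/=np.linalg.norm(d);print("centre",c,"cradle dir",d,np.degrees(np.arctan2(d[1],d[0])))
# bridge screws at z .073
b=[onz("top",np.array(p)/4+[350,160],.073) for p in [(104,171),(350,108)]]; print("bridge",b)
bs=[onz("side",np.array(p)/3.6+[295-400/3.6,215],.073) for p in [(521,118),(687,292)]]; print("bridge side",bs,np.mean(bs,0))
S=np.array([(452,246),(752,352),(604,430)])/3.6+[295-400/3.6,215]
print("side screws",[onz("side",p,.011) for p in S])
tip=onz("top",np.array((265,112))/4+[350,160],.164);print("tip top",tip)
print("tip side",onz("side",np.array((607,45))/3.6+[295-400/3.6,215],.164))
for z in(.102,.164):print(z,(proj("top",[*c[:2],z])-[350,160])*4,(proj("side",[*c[:2],z])-[295-400/3.6,215])*3.6)
s=onz("top",(256,210),.01);print("spare",s)
m=q(sensors.read_state()["eef_rot"]).as_matrix();print(m.round(3))
```

```text
[[ 0.5747 -0.097   0.011 ]
 [ 0.6042 -0.2202  0.011 ]
 [ 0.5264 -0.2389  0.011 ]
 [ 0.4973 -0.114   0.011 ]]
centre [ 0.5506545 -0.167535   0.011    ] cradle dir [ 0.22967768 -0.97326675  0.        ] -76.72190357015927
bridge [array([ 0.53602519, -0.10497479,  0.073     ]), array([ 0.56574202, -0.23027752,  0.073     ])]
bridge side [array([ 0.53885735, -0.10466264,  0.073     ]), array([ 0.56772526, -0.22949059,  0.073     ])] [ 0.5532913  -0.16707662  0.073     ]
side screws [array([ 0.5000268 , -0.11477239,  0.011     ]), array([ 0.60681593, -0.22110234,  0.011     ]), array([ 0.52836006, -0.2392429 ,  0.011     ])]
tip top [ 0.55400319 -0.16645531  0.164     ]
tip side [ 0.55328216 -0.16943744  0.164     ]
0.102 [238.99543168 133.83283647] [595.69879891 154.10149927]
0.164 [267.69670962 119.30188387] [599.32011907  43.58818166]
spare [0.53016362 0.14706702 0.01      ]
[[-0.     0.948  0.318]
 [ 0.001  0.318 -0.948]
 [-1.     0.    -0.001]]
```

play_rows:
  targets:
    - {"travel": [0, 31, -14], "twist": [0, 0, 0]}
    - {"travel": [0, 31, -14], "twist": [0, 0, 0]}
    - {"travel": [0, 31, -14], "twist": [0, 0, 0]}
    - {"travel": [0, 31, -14], "twist": [0, 0, 0]}
    - {"travel": [0, 31, -14], "twist": [0, 0, 0]}
    - {"travel": [0, 31, -14], "twist": [0, 0, 0]}
    - {"travel": [0, 31, -14], "twist": [0, 0, 0]}
    - {"travel": [0, 31, -14], "twist": [0, 0, 0]}
    - {"travel": [0, 31, -14], "twist": [0, 0, 0]}
    - {"travel": [0, 31, -14], "twist": [0, 0, 0]}
    - {"travel": [0, 31, -14], "twist": [0, 0, 0]}
    - {"travel": [0, 31, -14], "twist": [0, 0, 0]}
    - {"travel": [0, 31, -14], "twist": [0, 0, 0]}
    - {"travel": [0, 31, -14], "twist": [0, 0, 0]}
    - {"travel": [0, 0, 0], "twist": [0, 0, 0]}
  claw: 0

```text
time_s: 1.35
tool_pos: [0.5375, -0.1817, 0.2338]
eef_rot: [0.569, 0.416, 0.577, -0.413]
contact_force: [0.7, 0.6, -0.4]
width: 0.0851
```

play_rows:
  targets:
    - {"travel": [0, 0, 0], "twist": [-0.115, 0, 0]}
    - {"travel": [0, 0, 0], "twist": [-0.115, 0, 0]}
    - {"travel": [0, 0, 0], "twist": [-0.115, 0, 0]}
    - {"travel": [0, 0, 0], "twist": [-0.115, 0, 0]}
    - {"travel": [0, 0, 0], "twist": [-0.115, 0, 0]}
    - {"travel": [0, 0, 0], "twist": [-0.115, 0, 0]}
    - {"travel": [0, 0, 0], "twist": [-0.115, 0, 0]}
    - {"travel": [0, 0, 0], "twist": [-0.115, 0, 0]}
    - {"travel": [0, 0, 0], "twist": [-0.115, 0, 0]}
    - {"travel": [0, 0, 0], "twist": [0, 0, 0]}

```text
time_s: 2.18
tool_pos: [0.537, -0.1791, 0.2292]
eef_rot: [0.699, 0.062, 0.71, -0.053]
contact_force: [0.2, 0.7, -0.4]
width: 0.0858
```

```bash
cat >> h.py <<'E'
A=np.array([.552,-.1675]); u=np.array([.2284,-.9736])
def st(goal=None,yaw=None):
    s=sensors.read_state();m=q(s["eef_rot"]).as_matrix()
    print("t",s["time_s"],"p",s["tool_pos"].round(4),"F",s["contact_force"].round(1),"M",s["wrist_torque"].round(2),"w",round(s["width"],4),"q6",s["joint_pos"][5].round(3))
    y=np.degrees(np.arctan2(m[1,2],m[0,2]));print("yaw z",y.round(1),"down",m[:,0].round(3))
    if goal is not None: print("to goal in tool mm",(m.T@(np.array(goal)-s["tool_pos"])*1e3).round(1))
    if yaw is not None: print("twist x",-np.radians(yaw-y).round(3))
E
python3 -c "
from h import *
st([*A,.129],-12)"
```

```text
t 2.1833 p [ 0.537  -0.1791  0.2292] F [ 0.2  0.7 -0.4] M [0.01 0.03 0.06] w 0.0858 q6 -0.371
yaw z -9.3 down [-0.015  0.015 -1.   ]
to goal in tool mm [100.2  12.6  14.6]
twist x 0.047
```

play_rows:
  targets:
    - {"travel": [0, 13, 15], "twist": [0.047, -0.017, -0.012]}
    - {"travel": [0, 0, 0], "twist": [0, 0, 0]}
    - {"travel": [20, 0, 0], "twist": [0, 0, 0]}
    - {"travel": [20, 0, 0], "twist": [0, 0, 0]}
    - {"travel": [20, 0, 0], "twist": [0, 0, 0]}
    - {"travel": [0, 0, 0], "twist": [0, 0, 0]}

```text
time_s: 2.68
tool_pos: [0.5533, -0.1696, 0.167]
eef_rot: [0.702, 0.081, 0.703, -0.082]
contact_force: [-1.0, 0.6, -1.3]
width: 0.0851
```

```bash
python3 -c "
from h import *
st([*A,.129],-12)
t=cams.read_camera('top')[120:270,320:480,::-1];s=cams.read_camera('side')[180:330,270:430,::-1]
cv2.imwrite('pics/g1.png',cv2.resize(np.hstack([t,s]),None,fx=2.5,fy=2.5,interpolation=cv2.INTER_CUBIC))"
```

```text
t 2.6833 p [ 0.5533 -0.1696  0.167 ] F [-1.   0.6 -1.3] M [-0.01 -0.05  0.07] w 0.0851 q6 -0.271
yaw z -13.2 down [-0.    -0.001 -1.   ]
to goal in tool mm [38.   1.8 -1.8]
twist x -0.021
```

View pics/g1.png

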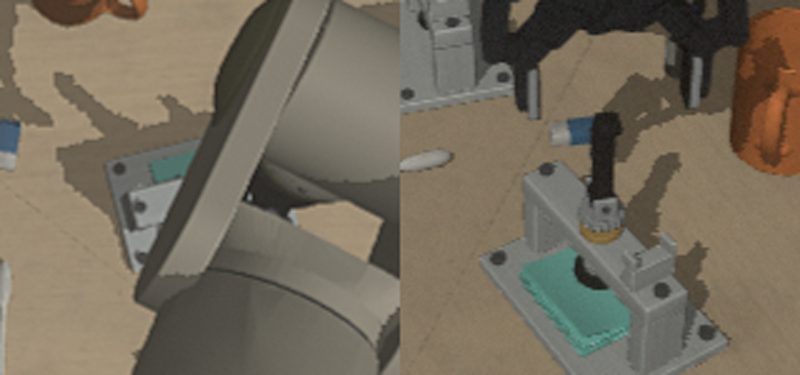

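The fingers straddle the lever: in the crop they are at (530,90) and (695,80), with the lever at (605,150). I'll descend and grip.

play_rows:
  targets:
    - {"travel": [13, 1, -1], "twist": [0, 0, 0]}
    - {"travel": [13, 0, 0], "twist": [0, 0, 0]}
    - {"travel": [12, 0, 0], "twist": [0, 0, 0]}
    - {"travel": [0, 0, 0], "twist": [0, 0, 0]}

```text
time_s: 3.12
tool_pos: [0.5564, -0.1712, 0.1382]
eef_rot: [0.708, 0.08, 0.697, -0.085]
contact_force: [-0.1, 0.9, -0.5]
width: 0.0852
```

play_rows:
  targets:
    - {"travel": [0, 0, 0], "twist": [0, 0, 0]}
    - {"travel": [0, 0, 0], "twist": [0, 0, 0]}
    - {"travel": [0, 0, 0], "twist": [0, 0, 0]}
    - {"travel": [0, 0, 0], "twist": [0, 0, 0]}
    - {"travel": [0, 0, 0], "twist": [0, 0, 0]}
    - {"travel": [0, 0, 0], "twist": [0, 0, 0]}
    - {"travel": [0, 0, 0], "twist": [0, 0, 0]}
    - {"travel": [0, 0, 0], "twist": [0, 0, 0]}
    - {"travel": [0, 0, 0], "twist": [0, 0, 0]}
    - {"travel": [0, 0, 0], "twist": [0, 0, 0]}
  claw: 1
  force: 30

```text
time_s: 3.95
tool_pos: [0.5523, -0.1704, 0.1443]
eef_rot: [0.704, 0.08, 0.7, -0.085]
contact_force: [-5.2, -0.3, 0.4]
width: 0.0114
```

```bash
python3 -c "
from h import *
st([*A,.129],-76.8)
s=cams.read_camera('side')[180:330,270:430,::-1]
cv2.imwrite('pics/g2.png',cv2.resize(s,None,fx=3,fy=3,interpolation=cv2.INTER_CUBIC))"
```

```text
t 3.95 p [ 0.5523 -0.1704  0.1443] F [-5.2 -0.3  0.4] M [-0.04  1.03 -0.  ] w 0.0114 q6 -0.266
yaw z -13.5 down [ 0.005 -0.008 -1.   ]
to goal in tool mm [15.3  2.8 -1. ]
twist x 1.106
```

View pics/g2.png

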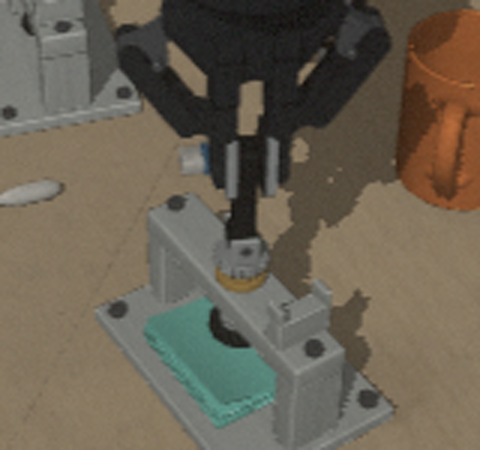

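play_rows:
  targets:
    - {"travel": [2, 0, 0], "twist": [0.1, 0, 0]}
    - {"travel": [2, 0, 0], "twist": [0.1, 0, 0]}
    - {"travel": [2, 0, 0], "twist": [0.1, 0, 0]}
    - {"travel": [2, 0, 0], "twist": [0.1, 0, 0]}
    - {"travel": [2, 0, 0], "twist": [0.1, 0, 0]}

```text
time_s: 4.42
tool_pos: [0.5512, -0.1705, 0.1423]
eef_rot: [0.661, 0.257, 0.654, -0.263]
contact_force: [-7.8, 2.7, 13.7]
width: 0.0118
```

```bash
python3 -c "
from h import *
st([*A,.135],-76.8)"
```

```text
t 4.4167 p [ 0.5512 -0.1705  0.1423] F [-7.8  2.7 13.7] M [0.63 1.53 0.05] w 0.0118 q6 0.254
yaw z -43.2 down [ 0.007 -0.011 -1.   ]
to goal in tool mm [ 7.3  2.7 -1.6]
twist x 0.587
```

play_rows:
  targets:
    - {"travel": [1, 0, 0], "twist": [0.1, 0, 0]}
    - {"travel": [1, 0, 0], "twist": [0.1, 0, 0]}
    - {"travel": [1, 0, 0], "twist": [0.1, 0, 0]}
    - {"travel": [1, 0, 0], "twist": [0.1, 0, 0]}
    - {"travel": [1, 0, 0], "twist": [0.1, 0, 0]}

```text
time_s: 4.83
tool_pos: [0.5493, -0.1691, 0.141]
eef_rot: [0.571, 0.42, 0.564, -0.424]
contact_force: [-4.4, 2.3, 5.6]
width: 0.0114
```

```bash
python3 -c "
from h import *
st([*A,.135],-76.8)"
```

```text
t 4.8333 p [ 0.5493 -0.1691  0.141 ] F [-4.4  2.3  5.6] M [0.39 0.88 0.07] w 0.0114 q6 0.779
yaw z -73.2 down [ 0.005 -0.01  -1.   ]
to goal in tool mm [ 6.   3.  -0.8]
twist x 0.062
```

play_rows:
  targets:
    - {"travel": [0, 1, 0], "twist": [0.06, 0, 0]}
    - {"travel": [0, 1, 0], "twist": [0.04, 0, 0]}
    - {"travel": [0, 0, 0], "twist": [0.04, 0, 0]}

```text
time_s: 5.08
tool_pos: [0.5493, -0.1682, 0.1409]
eef_rot: [0.536, 0.46, 0.532, -0.466]
contact_force: [-3.6, -0.3, 2.7]
width: 0.0113
```

```bash
python3 -c "
from h import *
st([*A,.135],-76.8)"
```

```text
t 5.0833 p [ 0.5493 -0.1682  0.1409] F [-3.6 -0.3  2.7] M [-0.15  0.74  0.77] w 0.0113 q6 0.932
yaw z -81.8 down [-0.001 -0.01  -1.   ]
to goal in tool mm [ 5.9  2.8 -0.3]
twist x -0.087
```

Mz jumped to 0.77 N m, so the axle is at its stop. I'll hold, release and raise.

play_rows:
  targets:
    - {"travel": [0, 0, 0], "twist": [0.01, 0, 0]}
    - {"travel": [0, 0, 0], "twist": [0.01, 0, 0]}
    - {"travel": [0, 0, 0], "twist": [0.01, 0, 0]}
    - {"travel": [0, 0, 0], "twist": [0.01, 0, 0]}

```text
time_s: 5.42
tool_pos: [0.549, -0.1681, 0.141]
eef_rot: [0.528, 0.47, 0.524, -0.476]
contact_force: [-2.1, -0.6, 0.5]
width: 0.0113
```

play_rows:
  targets:
    - {"travel": [0, 0, 0], "twist": [0, 0, 0]}
    - {"travel": [0, 0, 0], "twist": [0, 0, 0]}
    - {"travel": [0, 0, 0], "twist": [0, 0, 0]}
    - {"travel": [0, 0, 0], "twist": [0, 0, 0]}
    - {"travel": [0, 0, 0], "twist": [0, 0, 0]}
    - {"travel": [0, 0, 0], "twist": [0, 0, 0]}
    - {"travel": [-20, 0, 0], "twist": [0, 0, 0]}
    - {"travel": [-20, 0, 0], "twist": [0, 0, 0]}
    - {"travel": [-20, 0, 0], "twist": [0, 0, 0]}
    - {"travel": [0, 0, 0], "twist": [0, 0, 0]}
  claw: 0

```text
time_s: 6.25
tool_pos: [0.5506, -0.1676, 0.2028]
eef_rot: [0.527, 0.472, 0.522, -0.476]
contact_force: [-0.0, 0.3, 0.1]
width: 0.0853
```

```bash
python3 -c "
from h import *
st([*(A-.045*u),.21],-76.8)
s=cams.read_camera('side')[180:330,270:430,::-1]
cv2.imwrite('pics/g3.png',cv2.resize(s,None,fx=3,fy=3,interpolation=cv2.INTER_CUBIC))"
```

```text
t 6.25 p [ 0.5506 -0.1676  0.2028] F [-0.   0.3  0.1] M [-0.03 -0.02 -0.01] w 0.0853 q6 0.973
yaw z -84.2 down [ 0.002 -0.009 -1.   ]
to goal in tool mm [ -7.6  -4.4 -44.6]
twist x -0.129
```

View pics/g3.png

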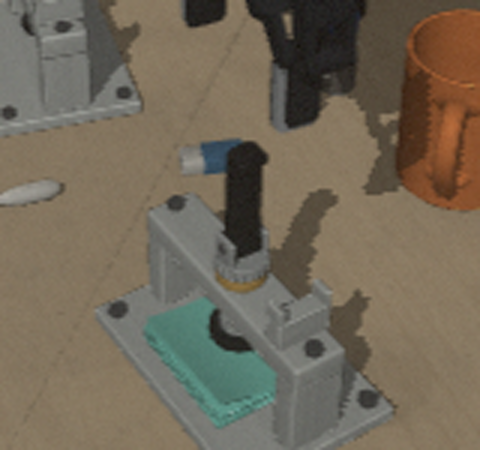

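play_rows:
  targets:
    - {"travel": [-5, -2, -22], "twist": [-0.065, 0, 0]}
    - {"travel": [0, -1, -24], "twist": [-0.065, 0, 0]}
    - {"travel": [0, 0, 0], "twist": [0, 0, 0]}
    - {"travel": [0, 0, 0], "twist": [0, 0, 0]}
    - {"travel": [0, 0, 0], "twist": [0, 0, 0]}
    - {"travel": [0, 0, 0], "twist": [0, 0, 0]}
    - {"travel": [0, 0, 0], "twist": [0, 0, 0]}
    - {"travel": [0, 0, 0], "twist": [0, 0, 0]}
    - {"travel": [0, 0, 0], "twist": [0, 0, 0]}
    - {"travel": [0, 0, 0], "twist": [0, 0, 0]}
  claw: 1

```text
time_s: 7.13
tool_pos: [0.5396, -0.1232, 0.1997]
eef_rot: [0.553, 0.437, 0.555, -0.442]
contact_force: [-0.5, 0.4, 1.2]
width: -0.0
```

```bash
python3 -c "
from h import *
st([*(A-.042*u),.148],-76.8)"
```

```text
t 7.1333 p [ 0.5396 -0.1232  0.1997] F [-0.5  0.4  1.2] M [-0.   -0.03 -0.  ] w -0.0 q6 0.908
yaw z -76.9 down [-0.007 -0.005 -1.   ]
to goal in tool mm [51.7  2.4  3.8]
twist x -0.001
```

play_rows:
  targets:
    - {"travel": [25, 2, 0], "twist": [0, 0, 0]}
    - {"travel": [25, 0, 0], "twist": [0, 0, 0]}
    - {"travel": [0, 0, 0], "twist": [0, 0, 0]}
    - {"travel": [0, 0, 10], "twist": [0, 0, 0]}
    - {"travel": [0, 0, 10], "twist": [0, 0, 0]}
    - {"travel": [0, 0, 8], "twist": [0, 0, 0]}

```text
time_s: 7.63
tool_pos: [0.5492, -0.1526, 0.1517]
eef_rot: [0.555, 0.437, 0.553, -0.442]
contact_force: [-0.5, 2.8, -1.6]
width: -0.0001
```

```bash
python3 -c "
from h import *
st([*(A-.0*u),.148],-76.8)"
```

```text
t 7.6333 p [ 0.5492 -0.1526  0.1517] F [-0.5  2.8 -1.6] M [ 0.32  0.1  -0.04] w -0.0001 q6 0.868
yaw z -76.8 down [-0.003 -0.007 -1.   ]
to goal in tool mm [ 3.8 -0.7 15.1]
twist x -0.001
```

Contact is made at 2.8 N and the lever is being pushed. I'll follow the arc.

play_rows:
  targets:
    - {"travel": [1, 0, 8], "twist": [0, 0, 0]}
    - {"travel": [2, 0, 8], "twist": [0, 0, 0]}
    - {"travel": [4, 0, 8], "twist": [0, 0, 0]}
    - {"travel": [5, 0, 7], "twist": [0, 0, 0]}

```text
time_s: 7.97
tool_pos: [0.5578, -0.1874, 0.1426]
eef_rot: [0.556, 0.438, 0.552, -0.442]
contact_force: [-0.9, 1.5, 0.9]
width: 0.0002
```

```bash
python3 -c "
from h import *
st([*(A+.028*u),.113],-76.8)"
```

```text
t 7.9667 p [ 0.5578 -0.1874  0.1426] F [-0.9  1.5  0.9] M [ 0.33  0.2  -0.01] w 0.0002 q6 0.822
yaw z -76.9 down [ 0.001 -0.008 -1.   ]
to goal in tool mm [29.6 -1.1  7. ]
twist x -0.002
```

play_rows:
  targets:
    - {"travel": [5, 0, 4], "twist": [0, 0, 0]}
    - {"travel": [6, 0, 3], "twist": [0, 0, 0]}
    - {"travel": [6, 0, 1], "twist": [0, 0, 0]}
    - {"travel": [6, 0, 0], "twist": [0, 0, 0]}
    - {"travel": [5, 0, 0], "twist": [0, 0, 0]}

```text
time_s: 8.38
tool_pos: [0.5614, -0.2005, 0.1133]
eef_rot: [0.558, 0.438, 0.548, -0.443]
contact_force: [-0.4, -1.8, 3.1]
width: 0.0001
```

```bash
python3 -c "
from h import *
st([*(A+.030*u),.111],-76.8)
s=cams.read_camera('side')[180:330,270:430,::-1]
cv2.imwrite('pics/g4.png',cv2.resize(s,None,fx=3,fy=3,interpolation=cv2.INTER_CUBIC))"
```

```text
t 8.3833 p [ 0.5614 -0.2005  0.1133] F [-0.4 -1.8  3.1] M [-0.41 -0.06  0.03] w 0.0001 q6 0.81
yaw z -77.0 down [ 0.006 -0.014 -1.   ]
to goal in tool mm [ 2.3 -1.6 -4.3]
twist x -0.004
```

View pics/g4.png

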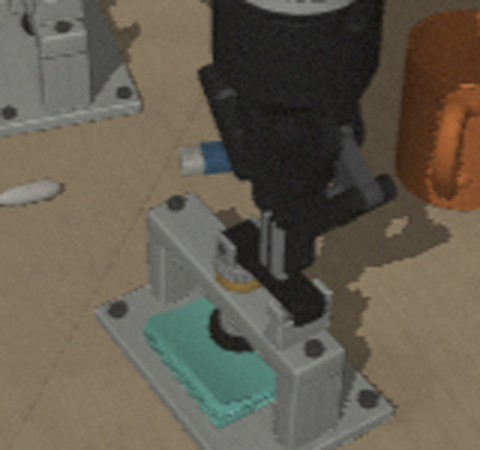

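The lever lies almost in the cradle, running from (240,235) to (310,300) with the fingers on top. I'll press until the force rises.

play_rows:
  targets:
    - {"travel": [3, 0, 0], "twist": [0, 0, 0]}
    - {"travel": [3, 0, 0], "twist": [0, 0, 0]}
    - {"travel": [3, 0, 0], "twist": [0, 0, 0]}

```text
time_s: 8.68
tool_pos: [0.5644, -0.2035, 0.1103]
eef_rot: [0.563, 0.437, 0.543, -0.443]
contact_force: [-6.9, 3.2, 24.7]
width: -0.0003
```

```bash
python3 -c "
from h import *
st([*(A+.030*u),.111],-76.8)"
```

```text
t 8.6833 p [ 0.5644 -0.2035  0.1103] F [-6.9  3.2 24.7] M [0.46 1.17 0.05] w -0.0003 q6 0.81
yaw z -77.0 down [ 0.017 -0.024 -1.   ]
to goal in tool mm [-1.  -3.9 -7.8]
twist x -0.003
```

The force is 24.7 N with the tips at about z = 0.102, so the lever is on its firm stop. I'll retreat and check.

play_rows:
  targets:
    - {"travel": [-10, 0, 0], "twist": [0, 0, 0]}
    - {"travel": [-25, 0, 0], "twist": [0, 0, 0]}
    - {"travel": [-40, 0, 0], "twist": [0, 0, 0]}
    - {"travel": [-40, 0, 0], "twist": [0, 0, 0]}
    - {"travel": [-20, 0, 0], "twist": [0, 0, 0]}
    - {"travel": [0, 0, 0], "twist": [0, 0, 0]}
    - {"travel": [0, 0, 0], "twist": [0, 0, 0]}

```text
time_s: 9.27
tool_pos: [0.5606, -0.1959, 0.2486]
eef_rot: [0.561, 0.437, 0.547, -0.442]
contact_force: [0.2, 0.1, -0.6]
width: -0.0004
```

```bash
python3 -c "
from h import *
st()
s=cams.read_camera('side')
for P in ([*(A+.06*u),.104],[*(A+.06*u),.116]): print((proj('side',P)-[290,210])*5)
s=s[210:330,290:410,::-1]
cv2.imwrite('pics/g5.png',cv2.resize(s,None,fx=5,fy=5,interpolation=cv2.INTER_CUBIC))"
```

```text
t 9.2667 p [ 0.5606 -0.1959  0.2486] F [ 0.2  0.1 -0.6] M [ 0.01  0.05 -0.01] w -0.0004 q6 0.809
yaw z -76.8 down [ 0.011 -0.017 -1.   ]
[418.12229505 351.31202752]
[420.3393593  322.23082014]
```

View pics/g5.png

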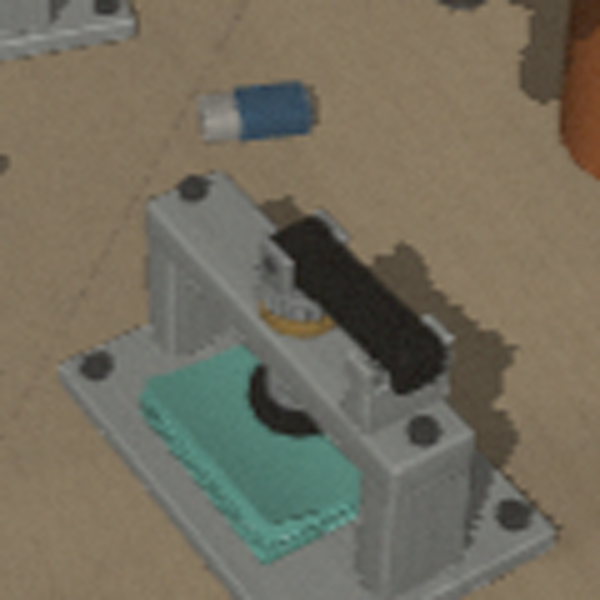

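The lever rests between the cradle prongs: its end is near (420,355), and the prediction for fully closed was (418,351). It lies along the bridge, so the axle is snug.

```bash
python3 -c "
from h import *
print(r.finish_job())"
```

```text
the job is handed in; nothing more can be done
None
```

The press with the note pad is screwed in and its lever is folded closed in the cradle. I handed the job in at about 9.3 s of the 43 s allowed.

- **Screwing in:** I gripped the upright lever and turned it clockwise about 70°. The wrist moment then rose from about 0.07 to 0.77 N m, which is the firm stop. I held it there about 0.3 s with the lever still up, then let go.
- **Folding:** I pushed the lever over with closed fingers and pressed it down to its stop (24.7 N). The arm then retreated to TCP z = 0.249 m.
- **Last checks:** The final picture shows the lever level between the cradle prongs and in line with the bridge. Its end is within about 1 image pixel of where I predicted it for fully closed. The contact force is about zero, and no move was made towards the empty press.
- **What was off:** The grip on the lever ended about 12–15 mm higher than planned, but it held. The hand turned to −84° rather than the expected −77° at the stop, a small slip or calibration difference. I did not read the joint values directly; snug and closed are judged from force, moment and picture.

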